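Hold the carousel's index plunger clear

TASK

Turn the selector knob on the drive controller to its three-dot mark (carousel drive on standby) and let go of it. Only then grip the black pull knob of the vial carousel's index plunger, pull it fully up against its spring so that the pin is clear of its hole in the rotor, and hold it there: the program finishes while the gripper is still holding the plunger up. Leave the other things on the bench where they are.

Things in the scene. Friction and masses are not known exactly. Their poses are not given: they have to be found in the camera images.
- controller: White controller box, 130 (x) x 150 (y) mm, flat grey top 55 mm above the bench, selector knob on top. Marks: rows of one, two, three and four small white dots on the grey panel around the side of the knob away from the robot, clockwise in that order seen from above. Origin: centre of its underside, z up. It does not move.
- selector_grip (a point): Selector knob: black round skirt 50 mm across and 8 mm high, on it an upright finger bar 44 mm long, 12 mm thick, 32 mm high, from 63 to 95 mm above the bench. This point is on the knob's vertical axis at the height to grip the bar, 85 mm above the bench. x runs along the bar to its pointer end (white line) and turns with the knob; z is up.
- selector (a joint): Angle of the selector knob, growing clockwise seen from above. The pointer is at the one-dot mark at 0, two dots at 0.55, three dots at 1.10, four dots at 1.65 rad. A spring detent (about 0.1 N m) pulls it into the nearest mark when it is let go; end stops lie 0.12 rad beyond the first and last marks. It starts at one or two dots.
- carousel: Vial carousel: white base 285 x 220 mm, aluminium rotor 244 mm across, four amber vials up to 145 mm above the bench, the nearest 100 mm from the plunger. Steel bracket 44 mm wide on the robot's side, top 101 mm above the bench, carries the plunger. Origin: on the bench straight under the plunger; x points to the rotor's middle, 105 mm away, z up. It does not move.
- plunger_grip (a point): Black pull knob of the index plunger: upright round handle 22 mm in diameter, 42 mm high, with a flange 31 mm in diameter and 7 mm high on top. This point is on its vertical axis, 23 mm above the handle's lower end, 26 mm below the top; 133 mm above the bench when seated. Below it a nut 24 mm across, top 107 mm above the bench. x to the rotor's middle, z up, the way it is pulled.
- plunger (a joint): Lift of the plunger in m: 0 seated, 0.022 fully up against its stop. A spring pulls it down with 6 N when seated and 13 N when fully up, so it snaps back when let go. The pin leaves its hole at 0.014.
- seat_hole (a point): Mouth of the seat hole in the top face of the aluminium rotor (244 mm across), straight under the plunger, 64 mm above the bench; z is up. The 10 mm pin enters it 14 mm deep when seated. The rotor and the carousel do not move.
- vial_a_mid (a point): Bystander: loose amber culture vial standing behind the controller, 33 mm across, 82 mm high; point at its centre.
- vial_b_mid (a point): Bystander: a second such vial beside the controller; point at its centre.
- jar_mid (a point): Bystander: specimen jar, 52 mm across, 60 mm high, beside the carousel; point at its centre.
- spanner_grip (a point): Bystander: steel spanner, 140 mm long, lying flat on the robot's side of the carousel; point on its handle.
- timer: Bystander: flat white timer, 62 x 62 x 18 mm, lying on the robot's side of the controller; origin at the centre of its underside.
Not all that is in view belongs to the job. Leave any blue look-alike of the controller alone.

How it is judged:
On the way, in this order (a step that is already met when the one before it is completed fails the run):
1. the selector rests at the three-dot mark, let go, with the plunger still seated (value of joint selector between 0.96 and 1.24 rad and contact force between the fingers and selector below 0.3 N and value of joint plunger below 0.004 m), for 0.2 s.
2. the fingers pull the plunger fully up, its pin clear of the seat hole (value of joint plunger above 0.017 m and contact force between the fingers and plunger above 2 N), for 0.5 s.
At the end, for the whole second after the job is handed in: The selector is at the three-dot mark (1.10 rad within 0.14) and the gripper's fingers still hold the plunger up, lifted at least 17 mm of its 22 mm (pin at least 3 mm clear of its hole) and still (all of step 2 and value of joint selector between 0.96 and 1.24 rad and velocity of joint plunger between -0.01 and 0.01 m/s); the arm keeps its last pose, push and grip.
It fails at once if the plunger is pulled (over 5 mm) while the selector is not at the three-dot mark (value of joint plunger above 0.005 m and not (value of joint selector between 0.96 and 1.24 rad)).
It fails at once if a bystander is moved by more than 30 mm (distance of any of vial_a_mid, vial_b_mid, jar_mid, spanner_grip, timer from where it was at the start of the episode above 0.03 m).
It also fails if it takes over 43 s, if anything falls off the work surface, if the arm or the gripper's body presses on something with over 40 N, if the wrist force passes 120 N, or if a joint passes its speed limit or range.

ROBOT

A 6-joint arm with a two-finger parallel gripper is mounted at the origin on the work surface. World frame = base frame: x ahead of the robot, y to its left, z up, the work surface at z = 0. Lengths are in m, angles in rad, forces in N, time in s.
With the tool pointing down it reaches from about 0.375 to 0.975 m from the base axis. Payload 3.8 kg.
Tool frame: the origin (TCP) lies at the very end of the fingers, on their centre line; the grasp point (between the pads) lies 19 mm behind it; z points along the fingers, y is the line along which they close (so a half turn about z gives the same grasp; the last joint's range is limited). The gripper opens to 85 mm and grips with 20 to 120 N. Pads are 22 mm wide; open, the fingers measure 114 mm over their backs; the gripper's body (76 mm by 85 mm) begins 54 mm behind the grasp point. The pads swing forward as they close: fully open they stand 13 mm farther back than shut.
Start: joints at [-1.213, 0.264, 1.604, -0, 1.274, -0.037], TCP at [0.26, -0.623, 0.206] pointing down, gripper open.
Joint ranges: [-2.63, 2.63], [-0.94, 2.18], [0.31, 2.57], [-1.31, 4.45], [0, 2.66], [-2.55, 2.55]. Speed limits (rad/s): [2.57, 2.57, 3.14, 3.14, 3.14, 3.14].

INTERFACE

Orientations are given as a rotation vector (axis times angle).
In Python, from workcell import read_state, read_camera, calibration, finish_job gives the robot as it stands.
- The arm moves only by the tool step_arm, never from a script. Its argument "commands" is a list of rows, each an object of numbers: "fingers": the gripper's target within -1 to 1 (shut at 1, half-way at 0, fully open at -1); "dx", "dy", "dz": the shift along the tool's x, y, z in m; "roll": the turn about the tool's z in degrees. In form: [{"fingers": .., "dx": .., "dy": .., "dz": .., "roll": ..}, ...]. A call has 1 to 8 rows; each row is the pose to reach, as a shift and turn from the pose commanded when the call began, along the tool's axes at that moment; what a row does not reach only later rows make up. A row lasts 1/8 s, in which the tool goes at most 62.5 mm and 10.7 degrees, less where a joint would pass 70% of its speed; a pose out of reach is approached as far as the arm can. A call with a gripper value outside its range is refused whole. The fingers move at their own pace and stop on an object; "squeeze" is the grip in N (left out, the last holds). Time passes only in rows, so rows that repeat a pose let the fingers close. It gives the time, the measured TCP pose, the force, the opening and the grip force at its end, in the units of the state.
- read_state(): the state, without advancing time (a new reading comes with each control period).
- read_camera(name): name is "scene" or "top"; returns (picture, depth): 384x512x3 uint8, blue, green, red; 384x512 float32, m along the optical axis (not along the pixel's ray), 0 where there is no reading.
- calibration(name): a dict with "intrinsics" (3x3 intrinsics, pixels), "world_to_cam" (4x4, takes a point from world to camera coordinates). Camera axes: x right, y up, looking along -z (the intrinsics and any distortion apply to the point x, -y, -z); pixel columns grow to the right and rows downward; lengths in m; the calibration is good to about 2 mm. A picture is of the moment at which its call begins. calibration takes no time and is no camera call.
- finish_job(): hands the job in; it is judged then, once.
The state is a dict: "time": time; "q": joint angles; "joint_vel": joint speeds; "joint_torque": joint torques, N m; "tool_pos": TCP position; "tcp_rot": TCP orientation; "wrist_force": force on the tool from outside, world axes, zero at the start; "torque": the same for the moment, N m; "width": opening from 0.0 (shut) to 1.0 (fully open); "grip_force": force on a finger pad.
Only numpy, scipy, OpenCV 4.12 (cv2) and the standard library are available. Lean on these libraries where they do the work, as an engineer would, in place of code of your own. Each camera call takes 0.05 s, during which the arm holds its last target. There are 200 camera calls.

## Working session

There is one attempt and no reset: what is moved stays moved. The work goes in short steps, Python scripts to look and compute and a tool call to move; the robot and the scene stay as the last step left them, time stands still between calls to the robot, and variables do not carry over. Pictures are saved under pics/ and viewed, at most 10 in all, crops included, and the job is handed in when it is done.

Besides the shell and the picture viewer there is one more tool, called after "Request:" as name(argument=value, ...) on one line, values as JSON. step_arm: Moves the arm, as the interface text tells. Its arguments: {"type":"object","properties":{"commands":{"type":"array","items":{"type":"object","properties":{"fingers":{"type":"number"},"dx":{"type":"number"},"dy":{"type":"number"},"dz":{"type":"number"},"roll":{"type":"number"}}}},"squeeze":{"type":"number"}},"required":["commands"]}

```bash
mkdir -p pics; ls; cat > h.py <<'E'
import numpy as np, cv2
from workcell import *
def cam(n):
    c=calibration(n); return np.array(c["intrinsics"]),np.array(c["world_to_cam"]),c
def pts(n,depth):
    K,T,_=cam(n); v,u=np.mgrid[:384,:512]
    d=depth; P=np.stack([(u-K[0,2])/K[0,0]*d,-(v-K[1,2])/K[1,1]*d,-d,np.ones_like(d)],-1)
    return (P@np.linalg.inv(T).T)[...,:3]
def ray(n,u,v,z):
    K,T,_=cam(n); I=np.linalg.inv(T); d=I[:3,:3]@np.array([(u-K[0,2])/K[0,0],-(v-K[1,2])/K[1,1],-1]); o=I[:3,3]
    return o+d*(z-o[2])/d[2]
def grab(n,tag):
    p,d=read_camera(n); np.savez(f'{tag}_{n}.npz',p=p,d=d); cv2.imwrite(f'pics/{tag}_{n}.png',p); return p,d
E
python3 - <<'E'
from h import *
for n in("scene","top"):
    grab(n,"a"); c=calibration(n); print(n,{k:(np.round(v,3).tolist()) for k,v in c.items()})
print(read_state())
E
```

```text
pics
scene {'intrinsics': [[484.704, 0.0, 259.713], [0.0, 484.704, 197.396], [0.0, 0.0, 1.0]], 'world_to_cam': [[-0.699, 0.715, 0.012, 0.311], [-0.485, -0.487, 0.726, 0.216], [0.525, 0.502, 0.687, -1.798], [0.0, 0.0, 0.0, 1.0]]}
top {'intrinsics': [[356.631, 0.0, 249.703], [0.0, 356.631, 194.443], [0.0, 0.0, 1.0]], 'world_to_cam': [[0.004, -1.0, -0.019, 0.089], [0.996, 0.002, 0.093, -0.551], [-0.093, -0.02, 0.995, -1.094], [0.0, 0.0, 0.0, 1.0]]}
{'time': 0.1, 'q': array([-1.21290916e+00,  2.64685773e-01,  1.60522111e+00,  5.22358324e-06,
        1.27372401e+00, -3.68950699e-02]), 'joint_vel': array([ 0.00100973, -0.00132578, -0.00288054, -0.00056967,  0.00048036,
       -0.00128771]), 'joint_torque': array([ 2.07345352e-04, -5.16707003e+01, -3.68589628e+01, -7.47462832e-05,
        6.31614865e-03,  3.31933359e-05]), 'tool_pos': array([ 0.25936384, -0.62241188,  0.20469004]), 'tcp_rot': array([-3.07861445e+00, -6.15706217e-01,  5.03586866e-04]), 'wrist_force': array([-0.69343642, -1.18792581,  0.52919357]), 'torque': array([-0.00341455,  0.01996331,  0.03162426]), 'grip_force': 0.0, 'width': 0.9985769715970241}
```

View pics/a_top.png

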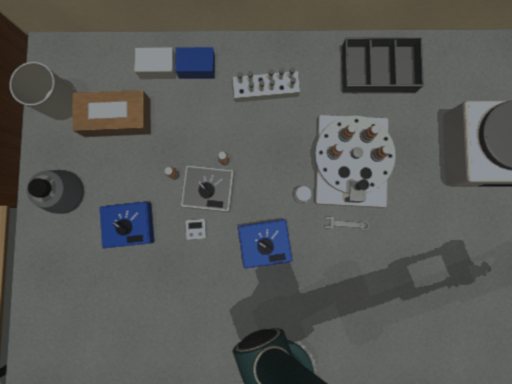

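View pics/a_scene.png

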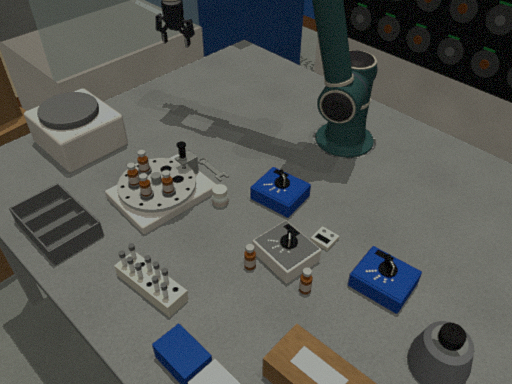

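In the top view, three knobs could be mistaken for the selector: the white box's at (207,190), and the blue look-alikes' at (265,245) and (123,226). I choose the white one, which is at (290,235) in the scene view. The plunger is at about (362,184) in top and (182,150) in scene. The similar black items near it are the rotor holes at (344,172) and (366,173). Next I'll check these in one close crop and measure.

```bash
python3 - <<'E'
from h import *
A={n:np.load(f'a_{n}.npz') for n in("top","scene")}
def crop(n,u,v,r,s=390): return cv2.resize(A[n]['p'][v-r:v+r,u-r:u+r],(s,s),interpolation=cv2.INTER_CUBIC)
a=np.hstack([crop("top",207,190,30,295),crop("top",362,184,30,295)]);b=np.hstack([crop("scene",288,240,36,295),crop("scene",184,160,36,295)])
cv2.imwrite('pics/crop1.png',np.vstack([a,b]))
for n,(c) in {"top":[(207,190,22),(362,186,16)],"scene":[(290,237,20),(182,150,14)]}.items():
    P=pts(n,A[n]['d']); g=A[n]['p'].max(2)
    for u,v,r in c:
        S=np.s_[v-r:v+r,u-r:u+r]; Q=P[S];m=(g[S]<60)
        for lo,hi in((.055,.068),(.075,.105),(.11,.14),(.14,.17)):
            k=m&(Q[...,2]>lo)&(Q[...,2]<hi)
            if k.sum()>2:
                q=Q[k]; print(n,(u,v),lo,hi,k.sum(),'mean',q.mean(0).round(4),'min',q.min(0).round(3),'max',q.max(0).round(3))
E
```

```text
top (207, 190) 0.055 0.068 176 mean [0.5495 0.2161 0.0612] min [0.512 0.175 0.055] max [0.585 0.245 0.067]
top (207, 190) 0.075 0.105 48 mean [0.5551 0.2192 0.0929] min [0.541 0.206 0.076] max [0.578 0.236 0.101]
top (362, 186) 0.055 0.068 98 mean [ 0.6092 -0.2501  0.064 ] min [ 0.531 -0.28   0.059] max [ 0.623 -0.201  0.068]
top (362, 186) 0.075 0.105 5 mean [ 0.5395 -0.2048  0.0873] min [ 0.529 -0.218  0.082] max [ 0.563 -0.201  0.102]
top (362, 186) 0.11 0.14 17 mean [ 0.5651 -0.2168  0.1237] min [ 0.558 -0.223  0.11 ] max [ 0.575 -0.214  0.135]
top (362, 186) 0.14 0.17 79 mean [ 0.5671 -0.2234  0.1578] min [ 0.554 -0.236  0.14 ] max [ 0.582 -0.211  0.162]
scene (290, 237) 0.055 0.068 189 mean [0.5571 0.223  0.0612] min [0.511 0.175 0.055] max [0.586 0.25  0.068]
scene (290, 237) 0.075 0.105 56 mean [0.5628 0.2251 0.0927] min [0.543 0.207 0.076] max [0.582 0.244 0.1  ]
scene (182, 150) 0.055 0.068 3 mean [ 0.5786 -0.2799  0.0642] min [ 0.575 -0.282  0.062] max [ 0.583 -0.276  0.066]
scene (182, 150) 0.11 0.14 44 mean [ 0.5713 -0.2185  0.1248] min [ 0.557 -0.227  0.11 ] max [ 0.579 -0.214  0.14 ]
scene (182, 150) 0.14 0.17 66 mean [ 0.5698 -0.2211  0.1556] min [ 0.553 -0.239  0.14 ] max [ 0.585 -0.21   0.164]
```

View pics/crop1.png

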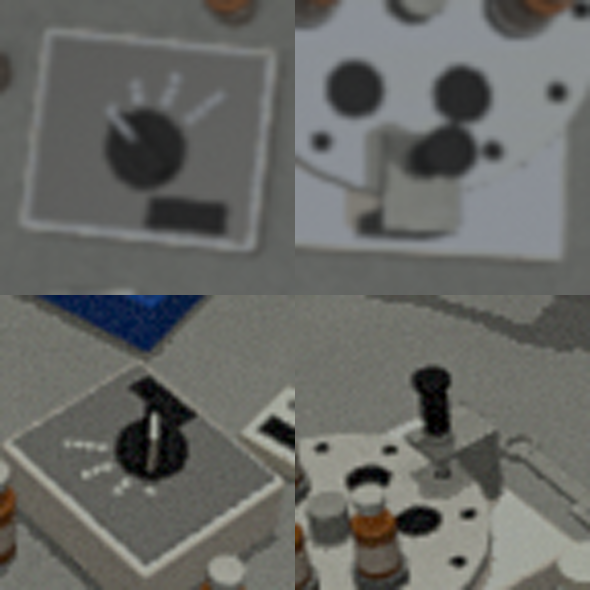

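The crop shows the white controller's pointer (white line) at upper left, on the one-dot mark. The rows of two, three and four dots follow clockwise. The plunger knob stands over the steel bracket, with its flange at crop (452,148). Now I'll refine the measurements.

```bash
python3 - <<'E'
from h import *
A={n:np.load(f'a_{n}.npz') for n in("top","scene")}
allbar=[]
for n,(ku,kv),(pu,pv) in (("top",(207,190),(362,184)),("scene",(288,240),(182,150))):
    D=A[n]['d'];P=pts(n,D);g=A[n]['p'].astype(int);gm=g.max(2)
    X,Y,Z=P[...,0],P[...,1],P[...,2]
    near=(abs(X-.555)<.12)&(abs(Y-.22)<.12)
    b=near&(Z>.047)&(Z<.11)
    r=cv2.minAreaRect(P[b][:,:2].astype(np.float32)); print(n,'box top',np.round(r[0],4),np.round(r[1],3),round(r[2],1),'z',np.median(Z[b]).round(4))
    near=(np.hypot(X-.555,Y-.22)<.04)
    bar=near&(Z>.086); allbar.append(P[bar]); q=P[bar][:,:2]
    r=cv2.minAreaRect(q.astype(np.float32)); w,v=np.linalg.eigh(np.cov(q.T)); print(' bar n',bar.sum(),'rect',np.round(r[0],4),np.round(r[1],3),round(r[2],1),'pca',np.degrees(np.arctan2(v[1,1],v[0,1])).round(1),'mean',q.mean(0).round(4),'z',np.percentile(P[bar][:,2],90).round(4))
    w=bar&(gm>90)
    if w.sum(): print(' white line px',[(int(u),int(v),P[v,u].round(3).tolist()) for v,u in np.argwhere(w)][:12])
    sk=near&(Z>.059)&(Z<.068)&(gm<60)&(np.hypot(X-.555,Y-.22)<.033)
    r=cv2.minEnclosingCircle(P[sk][:,:2].astype(np.float32)); print(' skirt',np.round(r[0],4),round(r[1],4))
    # dots
    ring=(np.hypot(X-.555,Y-.22)<.06)&(np.hypot(X-.555,Y-.22)>.027)&(Z<.062)&(Z>.047)
    th=np.median(gm[ring])+22; m=(ring&(gm>th)).astype(np.uint8)
    k,l,s,c=cv2.connectedComponentsWithStats(m)
    for i in range(1,k):
        if s[i,4]>=2:
            h=ray(n,*c[i],.055); print(' dot',c[i].round(1),s[i,4],h.round(4),np.degrees(np.arctan2(h[1]-.22,h[0]-.555)).round(1))
    f=(np.hypot(X-.568,Y+.222)<.03)&(Z>.148)&(Z<.17)
    r=cv2.minEnclosingCircle(P[f][:,:2].astype(np.float32)); print(' flange',np.round(r[0],4),round(r[1],4),P[f].mean(0).round(4),'top',np.percentile(P[f][:,2],80).round(4))
    rot=(np.hypot(X-.66,Y+.22)<.17)&(Z>.058)&(Z<.07)
    r=cv2.minEnclosingCircle(P[rot][:,:2].astype(np.float32)); print(' rotor',np.round(r[0],4),round(r[1],4))
q=np.vstack(allbar);q=q[q[:,2]>.09][:,:2];r=cv2.minAreaRect(q.astype(np.float32));print('both',np.round(r[0],4),np.round(r[1],3),r[2])
E
```

```text
top box top [0.534  0.2212] [0.25  0.192] 14.8 z 0.0549
 bar n 62 rect [0.5606 0.2242] [0.044 0.012] 40.8 pca -138.3 mean [0.5601 0.2237] z 0.0974
 white line px [(200, 183, [0.578, 0.238, 0.092]), (199, 184, [0.575, 0.241, 0.092]), (200, 184, [0.574, 0.237, 0.097]), (201, 184, [0.574, 0.234, 0.098]), (201, 185, [0.572, 0.234, 0.094]), (202, 185, [0.571, 0.231, 0.1]), (201, 186, [0.569, 0.234, 0.094]), (202, 186, [0.569, 0.232, 0.091]), (203, 187, [0.566, 0.228, 0.095])]
 skirt [0.5609 0.2227] 0.0242
 dot [212.  175.5] 2 [0.6062 0.207  0.055 ] -14.3
 dot [204.3 178.8] 6 [0.5958 0.2305 0.055 ] 14.5
 dot [210.8 179. ] 6 [0.5953 0.2104 0.055 ] -13.4
 dot [218.  181.5] 11 [0.5874 0.1882 0.055 ] -44.5
 dot [205.2 207.5] 40 [0.5072 0.2265 0.055 ] 172.3
 flange [ 0.5672 -0.2248] 0.0151 [ 0.5673 -0.2246  0.1581] top 0.1602
 rotor [ 0.6496 -0.2076] 0.1538
scene box top [0.5359 0.2206] [0.254 0.194] 14.6 z 0.055
 bar n 69 rect [0.5631 0.2262] [0.047 0.011] 42.0 pca -138.2 mean [0.5636 0.2263] z 0.0972
 white line px [(289, 233, [0.561, 0.224, 0.093]), (289, 234, [0.564, 0.227, 0.093]), (290, 2
[... 175 characters left out ...]
, [0.573, 0.235, 0.095]), (290, 237, [0.572, 0.238, 0.096]), (289, 238, [0.578, 0.239, 0.098]), (290, 238, [0.577, 0.242, 0.099]), (289, 239, [0.578, 0.239, 0.094])]
 skirt [0.5609 0.2248] 0.0256
 dot [295. 228.] 3 [0.5069 0.2017 0.055 ] -159.2
 dot [302.  233.7] 9 [0.5093 0.2303 0.055 ] 167.3
 dot [273.2 240.2] 16 [0.5853 0.1894 0.055 ] -45.3
 dot [308.5 239.5] 2 [0.5132 0.2577 0.055 ] 138.0
 dot [275.2 246.4] 14 [0.5978 0.2088 0.055 ] -14.7
 dot [281.3 250.3] 11 [0.5963 0.2302 0.055 ] 13.9
 dot [288.2 251.4] 5 [0.5859 0.2464 0.055 ] 40.5
 flange [ 0.57   -0.2253] 0.0171 [ 0.5697 -0.2227  0.1578] top 0.1608
 rotor [ 0.6499 -0.2083] 0.1529
both [0.5628 0.2259] [0.048 0.012] 40.78861618041992
```

Measurements:
- **Knob axis:** about (0.561, 0.2245). Bar top is at 0.095–0.097 and panel at 0.055, both matching the text. The bar heads +41° and the dot rows stand at 41°, 9°, -22° and -55°, so the knob is at one dot.
- **Plunger:** about (0.5685, -0.2245), flange top at 0.160 (text gives 0.159).

I'm moving now.

Request:
step_arm(commands=[{"fingers": 0,"dx": 0.05,"dy": -0.035,"dz": 0},{"fingers": 0,"dx": 0.09,"dy": -0.08,"dz": 0},{"fingers": 0,"dx": 0.13,"dy": -0.125,"dz": 0},{"fingers": 0,"dx": 0.17,"dy": -0.17,"dz": 0},{"fingers": 0,"dx": 0.21,"dy": -0.215,"dz": 0},{"fingers": 0,"dx": 0.25,"dy": -0.26,"dz": 0},{"fingers": 0,"dx": 0.29,"dy": -0.305,"dz": 0},{"fingers": 0,"dx": 0.33,"dy": -0.35,"dz": 0}], squeeze=30)

```text
invalid input
```

```bash
cat > d.py <<'E'
import sys
from h import *
from scipy.spatial.transform import Rotation as R
x,y,z,head=map(float,sys.argv[1:5]); s=read_state(); M=R.from_rotvec(s['tcp_rot']).as_matrix()
h=np.degrees(np.arctan2(M[1,0],M[0,0]))
print('t',round(s['time'],2),'tcp',s['tool_pos'].round(4),'heading',h.round(1),'zaxis',M[:,2].round(3),'q',s['q'].round(2),'w',round(s['width'],3),'F',s['wrist_force'].round(1))
print('shift',(M.T@(np.array([x,y,z])-s['tool_pos'])).round(4),'roll',round((h-head+180)%360-180,1))
E
python3 d.py .561 .2245 .2 -139
```

```text
t 0.1 tcp [ 0.2594 -0.6224  0.2047] heading 22.6 zaxis [-0.001  0.002 -1.   ] q [-1.21  0.26  1.61  0.    1.27 -0.04] w 0.999 F [-0.7 -1.2  0.5]
shift [ 0.6042 -0.6657  0.0061] roll 161.6
```

Request:
step_arm(commands=[{"fingers": 0,"dx": 0.045,"dy": -0.035,"dz": 0,"roll": 0},{"fingers": 0,"dx": 0.085,"dy": -0.08,"dz": 0,"roll": 0},{"fingers": 0,"dx": 0.125,"dy": -0.125,"dz": 0,"roll": 0},{"fingers": 0,"dx": 0.165,"dy": -0.17,"dz": 0,"roll": 0},{"fingers": 0,"dx": 0.205,"dy": -0.215,"dz": 0,"roll": 0},{"fingers": 0,"dx": 0.245,"dy": -0.26,"dz": 0,"roll": 0},{"fingers": 0,"dx": 0.285,"dy": -0.305,"dz": 0,"roll": 0},{"fingers": 0,"dx": 0.325,"dy": -0.35,"dz": 0,"roll": 0}], squeeze=30)

```text
time: 1.1
tool_pos: [0.425, -0.173, 0.2057]
tcp_rot: [-3.081, -0.615, -0.0]
wrist_force: [0.7, -0.5, -0.3]
width: 0.501
grip_force: 0.0
```

```bash
python3 d.py .561 .2245 .2 -139
```

```text
t 1.1 tcp [ 0.425  -0.173   0.2057] heading 22.6 zaxis [ 0.  0. -1.] q [-0.44 -0.15  2.04  0.    1.25  0.74] w 0.501 F [ 0.7 -0.5 -0.3]
shift [ 0.2783 -0.3148  0.0057] roll 161.6
```

Request:
step_arm(commands=[{"fingers": 0,"dx": 0.04,"dy": -0.045,"dz": 0,"roll": -3},{"fingers": 0,"dx": 0.08,"dy": -0.09,"dz": 0,"roll": -6},{"fingers": 0,"dx": 0.12,"dy": -0.135,"dz": 0,"roll": -9},{"fingers": 0,"dx": 0.16,"dy": -0.18,"dz": 0,"roll": -12},{"fingers": 0,"dx": 0.2,"dy": -0.225,"dz": 0,"roll": -15},{"fingers": 0,"dx": 0.24,"dy": -0.27,"dz": 0,"roll": -18.4},{"fingers": 0,"dx": 0.278,"dy": -0.315,"dz": 0.03,"roll": -18.4},{"fingers": 0,"dx": 0.278,"dy": -0.315,"dz": 0.06,"roll": -18.4}])

```text
time: 2.1
tool_pos: [0.5615, 0.2267, 0.1454]
tcp_rot: [-2.939, -1.106, -0.003]
wrist_force: [-0.2, -0.7, 0.5]
width: 0.497
grip_force: 0.0
```

```bash
python3 d.py .561 .2245 .071 41; python3 - <<'E'
from h import *
a,_=grab("top","b");b,_=grab("scene","b")
cv2.imwrite('pics/b.png',np.hstack([cv2.resize(a[150:230,160:250],(390,347)),cv2.resize(b[180:280,235:345],(390,347))]))
E
```

```text
t 2.1 tcp [0.5615 0.2267 0.1454] heading 41.2 zaxis [ 0.002  0.002 -1.   ] q [0.34 0.18 1.82 0.   1.14 1.19] w 0.497 F [-0.2 -0.7  0.5]
shift [-0.002   0.0013  0.0744] roll 0.2
```

View pics/b.png

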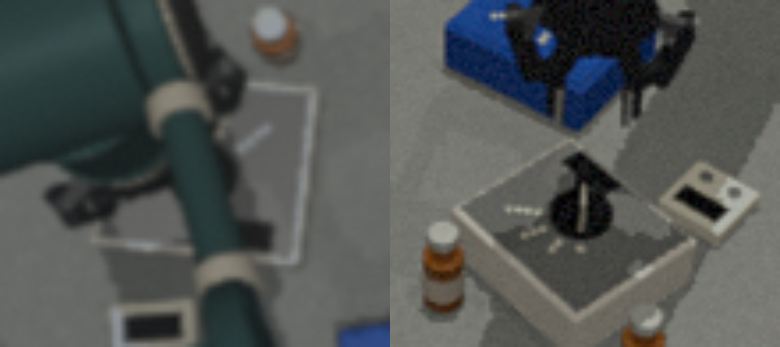

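The top view is mostly hidden by the arm. In the scene view the fingertips (558,100) and (630,100) straddle the bar at (583,190), and the vials and timer are clear. I'm descending and closing.

Request:
step_arm(commands=[{"fingers": 0,"dx": -0.002,"dy": 0.001,"dz": 0.03,"roll": 0},{"fingers": 0,"dx": -0.002,"dy": 0.001,"dz": 0.055,"roll": 0},{"fingers": 0,"dx": -0.002,"dy": 0.001,"dz": 0.074,"roll": 0},{"fingers": 0,"dx": -0.002,"dy": 0.001,"dz": 0.074,"roll": 0},{"fingers": 1,"dx": -0.002,"dy": 0.001,"dz": 0.074,"roll": 0},{"fingers": 1,"dx": -0.002,"dy": 0.001,"dz": 0.074,"roll": 0},{"fingers": 1,"dx": -0.002,"dy": 0.001,"dz": 0.074,"roll": 0},{"fingers": 1,"dx": -0.002,"dy": 0.001,"dz": 0.074,"roll": 0}], squeeze=30)

```text
time: 3.2
tool_pos: [0.5599, 0.2208, 0.0724]
tcp_rot: [-2.942, -1.101, -0.001]
wrist_force: [0.1, 0.4, -0.2]
width: 0.003
grip_force: 0.0
```

```bash
python3 d.py .561 .2245 .071 -22; python3 -c "
from h import *
s=read_state();print(s['grip_force'],s['torque'])"
```

```text
t 3.2 tcp [0.5599 0.2208 0.0724] heading 41.0 zaxis [ 0.001  0.    -1.   ] q [0.33 0.24 1.89 0.   1.01 1.19] w 0.003 F [ 0.1  0.4 -0.2]
shift [ 0.0033 -0.0021  0.0014] roll 63.0
0.0 [-0.00506471  0.02049336  0.01628327]
```

```bash
python3 - <<'E'
from h import *
a,_=grab("top","c");b,_=grab("scene","c")
cv2.imwrite('pics/c.png',np.hstack([cv2.resize(a[150:230,160:250],(390,347)),cv2.resize(b[180:280,235:345],(390,347))]))
print(read_state()['width'],read_state()['grip_force'])
E
```

```text
0.0021783191758868933 0.0
```

View pics/c.png

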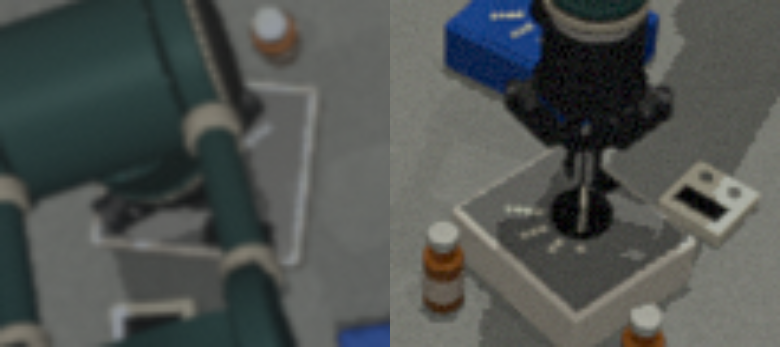

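The fingers shut on nothing. In the scene crop the fingertips (585,150) appear above or behind the bar (585,200). I'll locate the fingers by depth.

```bash
python3 - <<'E'
from h import *
z=np.load('c_scene.npz');P=pts("scene",z['d'])
for v in range(206,250,2): print(v,[tuple((P[v,u]*1000).round().astype(int).tolist())+(int(z['p'][v,u].max()),) for u in (286,288,290,292)])
s=read_state();print(s['tool_pos'])
E
```

```text
206 [(576, 219, 203, 11), (589, 237, 225, 17), (587, 241, 226, 24), (584, 245, 227, 18)]
208 [(581, 224, 203, 18), (575, 226, 200, 18), (1267, 785, 1074, 20), (566, 231, 198, 24)]
210 [(583, 226, 198, 17), (570, 222, 187, 5), (567, 226, 188, 23), (563, 230, 187, 22)]
212 [(579, 223, 187, 14), (574, 226, 186, 28), (567, 227, 181, 29), (562, 230, 179, 22)]
214 [(581, 225, 182, 22), (575, 227, 179, 11), (567, 227, 174, 43), (565, 232, 176, 22)]
216 [(576, 222, 169, 27), (575, 228, 173, 16), (439, 126, 1, 71), (566, 234, 171, 22)]
218 [(579, 225, 165, 26), (577, 230, 167, 21), (444, 131, -1, 59), (568, 236, 166, 14)]
220 [(574, 221, 152, 7), (571, 225, 152, 11), (559, 223, 142, 17), (565, 234, 154, 16)]
222 [(574, 222, 145, 29), (570, 225, 144, 36), (562, 225, 138, 26), (564, 234, 145, 24)]
224 [(574, 222, 137, 16), (569, 225, 135, 73), (565, 228, 134, 73), (563, 234, 138, 35)]
226 [(570, 219, 124, 29), (569, 225, 127, 80), (567, 230, 130, 62), (561, 232, 127, 49)]
228 [(571, 221, 119, 31), (569, 226, 120, 70), (565, 230, 120, 78), (558, 231, 116, 39)]
230 [(568, 219, 106, 36), (568, 225, 111, 66), (565, 230, 112, 71), (558, 232, 109, 35)]
232 [(536, 193, 54, 72), (570, 227, 106, 51), (564, 230, 104, 68), (525, 206, 56, 14)]
234 [(551, 206, 67, 43), (567, 226, 96, 30), (565, 231, 97, 74), (533, 213, 58, 44)]
236 [(556, 210, 66, 8), (570, 228, 91, 46), (570, 236, 97, 80), (540, 219, 61, 15)]
238 [(560, 214, 64, 17), (576, 234, 92, 59), (574, 240, 95, 79), (547, 225, 62, 16)]
240 [(568, 221, 67, 2), (580, 238, 90, 33), (574, 240, 88, 48), (551, 229, 60, 9)]
242 [(571, 224, 64, 0), (580, 238, 83, 65), (573, 239, 77, 43), (558, 235, 62, 6)]
244 [(574, 227, 61, 15), (578, 237, 72, 79), (574, 241, 71, 36), (565, 241, 64, 5)]
246 [(581, 233, 63, 20), (579, 238, 65, 84), (574, 242, 65, 27), (568, 244, 60, 0)]
248 [(583, 235, 57, 30), (578, 239, 57, 26), (573, 241, 54, 19), (567, 244, 52, 44)]
[0.55968454 0.22069413 0.07207957]
```

```bash
python3 - <<'E'
from h import *
for tag,c,zr in(('a',(.259,-.622),.205),('b',(.5615,.2267),.1454),('c',(.56,.221),.072)):
    z=np.load(f'{tag}_scene.npz');P=pts("scene",z['d'])
    m=(np.hypot(P[...,0]-c[0],P[...,1]-c[1])<.075)&(P[...,2]>.101 if tag!='a' else P[...,2]>.12)&(P[...,2]<.35)
    q=P[m]; h=np.sort(q[:,2]); low=q[q[:,2]<h[3]+.02]
    print(tag,zr,'lowest',h[:12].round(3),'centre low',low.mean(0).round(3),len(low), low.min(0).round(3),low.max(0).round(3))
E
```

```text
a 0.205 lowest [0.243 0.245 0.245 0.246 0.246 0.246 0.247 0.248 0.248 0.248 0.249 0.249] centre low [ 0.263 -0.622  0.255] 57 [ 0.23  -0.678  0.243] [ 0.29  -0.564  0.265]
b 0.1454 lowest [0.168 0.169 0.17  0.171 0.171 0.171 0.172 0.172 0.172 0.173 0.173 0.173] centre low [0.562 0.231 0.181] 67 [0.534 0.201 0.168] [0.585 0.255 0.19 ]
c 0.072 lowest [0.102 0.102 0.102 0.103 0.103 0.104 0.105 0.106 0.106 0.106 0.106 0.107] centre low [0.566 0.226 0.113] 50 [0.556 0.213 0.102] [0.575 0.236 0.122]
```

The depth puts the fingertips about 23 mm above the reported TCP (shut 0.096 against 0.072, half-open 0.169 against 0.145), while xy agrees. So the fingers shut just over the bar. I'll open, go 22 mm lower while watching the force, and close again.

Request:
step_arm(commands=[{"fingers": 0,"dx": 0.003,"dy": -0.002,"dz": -0.01,"roll": 0},{"fingers": 0,"dx": 0.003,"dy": -0.002,"dz": -0.01,"roll": 0},{"fingers": 0,"dx": 0.003,"dy": -0.002,"dz": 0.0,"roll": 0},{"fingers": 0,"dx": 0.003,"dy": -0.002,"dz": 0.01,"roll": 0},{"fingers": 0,"dx": 0.003,"dy": -0.002,"dz": 0.016,"roll": 0},{"fingers": 0,"dx": 0.003,"dy": -0.002,"dz": 0.022,"roll": 0},{"fingers": 0,"dx": 0.003,"dy": -0.002,"dz": 0.022,"roll": 0}])

```text
time: 4.18
tool_pos: [0.5599, 0.2239, 0.049]
tcp_rot: [-2.942, -1.101, 0.002]
wrist_force: [0.2, 0.7, -0.2]
width: 0.504
grip_force: 0.0
```

Request:
step_arm(commands=[{"fingers": 1,"dx": 0,"dy": 0,"dz": 0,"roll": 0},{"fingers": 1,"dx": 0,"dy": 0,"dz": 0,"roll": 0},{"fingers": 1,"dx": 0,"dy": 0,"dz": 0,"roll": 0},{"fingers": 1,"dx": 0,"dy": 0,"dz": 0,"roll": 0}], squeeze=30)

```text
time: 4.68
tool_pos: [0.5612, 0.224, 0.0504]
tcp_rot: [2.942, 1.101, 0.002]
wrist_force: [1.4, -1.3, 2.9]
width: 0.135
grip_force: 33.9
```

```bash
python3 d.py .561 .2245 .05 -22
```

```text
t 4.67 tcp [0.5612 0.224  0.0504] heading 41.0 zaxis [ 0.001 -0.    -1.   ] q [ 0.34  0.27  1.9  -0.    0.97  1.19] w 0.135 F [ 1.4 -1.3  2.9]
shift [ 0.0002 -0.0005  0.0004] roll 63.0
```

The bar is gripped: opening 11.5 mm against its 12 mm, force 34 N. I'm turning it clockwise 63°.

Request:
step_arm(commands=[{"fingers": 1,"dx": 0,"dy": 0,"dz": 0,"roll": 9},{"fingers": 1,"dx": 0,"dy": 0,"dz": 0,"roll": 18},{"fingers": 1,"dx": 0,"dy": 0,"dz": 0,"roll": 27},{"fingers": 1,"dx": 0,"dy": 0,"dz": 0,"roll": 36},{"fingers": 1,"dx": 0,"dy": 0,"dz": 0,"roll": 45},{"fingers": 1,"dx": 0,"dy": 0,"dz": 0,"roll": 54},{"fingers": 1,"dx": 0,"dy": 0,"dz": 0,"roll": 63},{"fingers": 1,"dx": 0,"dy": 0,"dz": 0,"roll": 64}], squeeze=40)

```text
time: 5.68
tool_pos: [0.5613, 0.224, 0.0505]
tcp_rot: [-3.079, 0.624, -0.002]
wrist_force: [0.3, -2.5, 2.0]
width: 0.127
grip_force: 41.1
```

```bash
python3 d.py .561 .2245 .05 -22; python3 -c "
from h import *
s=read_state();print(s['grip_force'],s['torque'])"
```

```text
t 5.67 tcp [0.5613 0.224  0.0505] heading -22.9 zaxis [ 0.001 -0.    -1.   ] q [ 0.34  0.27  1.9  -0.    0.97  2.31] w 0.127 F [ 0.3 -2.5  2. ]
shift [-0.0005 -0.0004  0.0005] roll -0.9
41.13429844379425 [-0.44082083 -0.24422706  0.15608517]
```

Now release, rise and look.

Request:
step_arm(commands=[{"fingers": 0,"dx": 0,"dy": 0,"dz": 0,"roll": 0},{"fingers": 0,"dx": 0,"dy": 0,"dz": 0,"roll": 0},{"fingers": 0,"dx": 0,"dy": 0,"dz": 0,"roll": 0},{"fingers": 0,"dx": 0,"dy": 0,"dz": -0.03,"roll": 0},{"fingers": 0,"dx": 0,"dy": 0,"dz": -0.08,"roll": 0},{"fingers": 0,"dx": 0,"dy": 0,"dz": -0.13,"roll": 0},{"fingers": 0,"dx": 0,"dy": 0,"dz": -0.17,"roll": 0},{"fingers": 0,"dx": 0,"dy": 0,"dz": -0.17,"roll": 0}])

```text
time: 6.68
tool_pos: [0.5633, 0.2253, 0.2251]
tcp_rot: [-3.074, 0.624, -0.012]
wrist_force: [1.4, 0.5, 0.6]
width: 0.503
grip_force: 0.0
```

```bash
python3 - <<'E'
from h import *
b,d=grab("scene","e")
cv2.imwrite('pics/e.png',cv2.resize(b[180:280,235:345],(500,455)))
P=pts("scene",d); m=(np.hypot(P[...,0]-.561,P[...,1]-.2245)<.035)&(P[...,2]>.086)&(P[...,2]<.105)
q=P[m][:,:2]; w,v=np.linalg.eigh(np.cov(q.T)); print(m.sum(),'bar heading',np.degrees(np.arctan2(v[1,1],v[0,1])),q.mean(0))
E
python3 d.py .4 0 .22 -22
```

```text
85 bar heading 157.30826895653243 [0.56336362 0.22537062]
t 6.72 tcp [0.5617 0.2247 0.2222] heading -23.0 zaxis [ 0.004  0.002 -1.   ] q [0.34 0.12 1.74 0.   1.27 2.31] w 0.496 F [-0.5 -0.  -0.1]
shift [-0.0613  0.27    0.0012] roll -1.0
```

View pics/e.png

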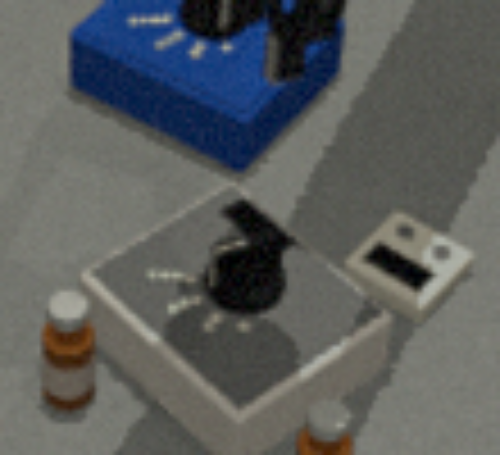

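The bar now heads -22.7°, and its white pointer faces the three-dot row at crop (180,305), so the selector is at three dots and let go. The bystanders have not moved. On to the plunger.

Request:
step_arm(commands=[{"fingers": -0.3,"dx": 0.022,"dy": 0.051,"dz": 0,"roll": -3},{"fingers": -0.3,"dx": 0.045,"dy": 0.102,"dz": 0,"roll": -6},{"fingers": -0.3,"dx": 0.068,"dy": 0.154,"dz": 0,"roll": -9},{"fingers": -0.3,"dx": 0.091,"dy": 0.205,"dz": 0,"roll": -12},{"fingers": -0.3,"dx": 0.114,"dy": 0.257,"dz": 0,"roll": -15},{"fingers": -0.3,"dx": 0.136,"dy": 0.308,"dz": 0,"roll": -18},{"fingers": -0.3,"dx": 0.159,"dy": 0.36,"dz": 0,"roll": -21},{"fingers": -0.3,"dx": 0.182,"dy": 0.411,"dz": 0,"roll": -23}])

```text
time: 7.72
tool_pos: [0.5662, -0.2265, 0.2174]
tcp_rot: [-3.14, -0.003, 0.005]
wrist_force: [1.1, -0.1, 0.1]
width: 0.648
grip_force: 0.0
```

Request:
step_arm(commands=[{"fingers": -0.3,"dx": 0,"dy": 0,"dz": 0,"roll": 0},{"fingers": -0.3,"dx": 0,"dy": 0,"dz": 0,"roll": 0}])

```text
time: 7.98
tool_pos: [0.5666, -0.2247, 0.2179]
tcp_rot: [-3.139, 0.001, 0.005]
wrist_force: [0.2, -0.6, -0.4]
width: 0.65
grip_force: 0.0
```

```bash
python3 d.py .5685 -.2245 .092 0; python3 - <<'E'
from h import *
b,d=grab("scene","f"); P=pts("scene",d)
cv2.imwrite('pics/f.png',cv2.resize(b[70:230,95:275],(540,480)))
m=(abs(P[...,0]-.5685)<.07)&(abs(P[...,1]+.2245)<.07)&(P[...,2]>.19)&(P[...,2]<.35)
q=P[m]; h=np.sort(q[:,2]); low=q[q[:,2]<h[3]+.03]
print('lowest',h[:8].round(3)); 
for s in (low[low[:,1]<-.2245],low[low[:,1]>-.2245]): print(len(s),s.mean(0).round(3),s.min(0).round(3),s.max(0).round(3))
E
```

```text
t 7.97 tcp [ 0.5666 -0.2247  0.2179] heading -0.0 zaxis [-0.003  0.002 -1.   ] q [-0.42  0.14  1.73  0.    1.28  1.15] w 0.65 F [ 0.2 -0.6 -0.4]
shift [2.300e-03 1.000e-04 1.259e-01] roll -0.0
lowest [0.247 0.248 0.249 0.249 0.25  0.25  0.251 0.251]
67 [ 0.567 -0.254  0.263] [ 0.554 -0.268  0.249] [ 0.578 -0.249  0.279]
63 [ 0.57  -0.187  0.266] [ 0.557 -0.198  0.247] [ 0.58  -0.181  0.279]
```

View pics/f.png

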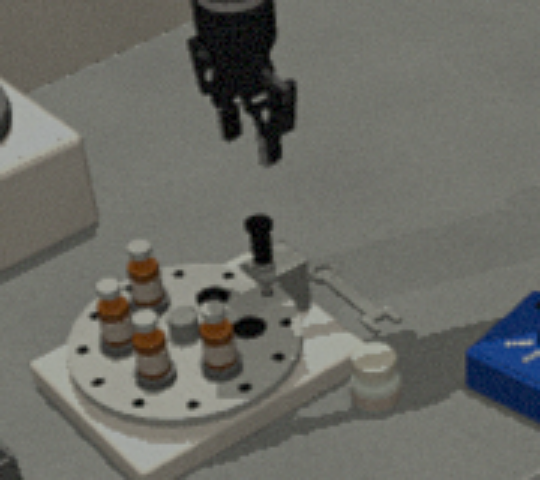

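The open fingers, at crop (230,135) and (270,155), hang centred over the plunger flange at (258,222). Vials, jar and spanner are clear. I'm descending.

Request:
step_arm(commands=[{"fingers": -0.3,"dx": 0.002,"dy": 0,"dz": 0.04,"roll": 0},{"fingers": -0.3,"dx": 0.002,"dy": 0,"dz": 0.075,"roll": 0},{"fingers": -0.3,"dx": 0.002,"dy": 0,"dz": 0.1,"roll": 0},{"fingers": -0.3,"dx": 0.002,"dy": 0,"dz": 0.115,"roll": 0},{"fingers": -0.3,"dx": 0.002,"dy": 0,"dz": 0.125,"roll": 0},{"fingers": -0.3,"dx": 0.002,"dy": 0,"dz": 0.126,"roll": 0},{"fingers": -0.3,"dx": 0.002,"dy": 0,"dz": 0.126,"roll": 0}])

```text
time: 8.9
tool_pos: [0.5704, -0.2255, 0.0949]
tcp_rot: [3.141, 0.001, 0.002]
wrist_force: [0.6, -0.4, 0.6]
width: 0.652
grip_force: 0.0
```

Request:
step_arm(commands=[{"fingers": 1,"dx": 0,"dy": 0,"dz": 0,"roll": 0},{"fingers": 1,"dx": 0,"dy": 0,"dz": 0,"roll": 0},{"fingers": 1,"dx": 0,"dy": 0,"dz": 0,"roll": 0},{"fingers": 1,"dx": 0,"dy": 0,"dz": 0,"roll": 0}], squeeze=60)

```text
time: 9.4
tool_pos: [0.5704, -0.2261, 0.0952]
tcp_rot: [3.14, 0.0, 0.003]
wrist_force: [-1.5, -0.4, 5.7]
width: 0.331
grip_force: 58.6
```

The opening of 28 mm is more than the 22 mm handle, so the pads are catching the flange. I'll open, go lower and close again.

Request:
step_arm(commands=[{"fingers": -0.3,"dx": -0.001,"dy": 0,"dz": 0,"roll": 0},{"fingers": -0.3,"dx": -0.001,"dy": 0,"dz": 0,"roll": 0},{"fingers": -0.3,"dx": -0.001,"dy": 0,"dz": 0,"roll": 0},{"fingers": -0.3,"dx": -0.001,"dy": 0,"dz": 0.004,"roll": 0},{"fingers": -0.3,"dx": -0.001,"dy": 0,"dz": 0.009,"roll": 0},{"fingers": -0.3,"dx": -0.001,"dy": 0,"dz": 0.009,"roll": 0}])

```text
time: 10.15
tool_pos: [0.568, -0.225, 0.0839]
tcp_rot: [-3.141, -0.001, 0.002]
wrist_force: [-0.2, -0.4, 0.1]
width: 0.653
grip_force: 0.0
```

Request:
step_arm(commands=[{"fingers": 1,"dx": 0,"dy": 0,"dz": 0,"roll": 0},{"fingers": 1,"dx": 0,"dy": 0,"dz": 0,"roll": 0},{"fingers": 1,"dx": 0,"dy": 0,"dz": 0,"roll": 0},{"fingers": 1,"dx": 0,"dy": 0,"dz": 0,"roll": 0}], squeeze=60)

```text
time: 10.65
tool_pos: [0.5688, -0.226, 0.0852]
tcp_rot: [3.141, 0.0, 0.001]
wrist_force: [-0.7, -3.3, 0.0]
width: 0.294
grip_force: 58.7
```

```bash
python3 - <<'E'
from h import *
b,d=grab("scene","g"); P=pts("scene",d)
cv2.imwrite('pics/g.png',cv2.resize(b[100:200,130:240],(605,550),interpolation=cv2.INTER_CUBIC))
E
python3 d.py .5685 -.2245 .106 0
```

```text
t 10.7 tcp [ 0.5688 -0.226   0.0852] heading 0.0 zaxis [ 0.001 -0.001 -1.   ] q [-0.42  0.25  1.86 -0.    1.03  1.15] w 0.297 F [-0.9 -4.6  0.2]
shift [-0.0003 -0.0015 -0.0208] roll 0.0
```

View pics/g.png

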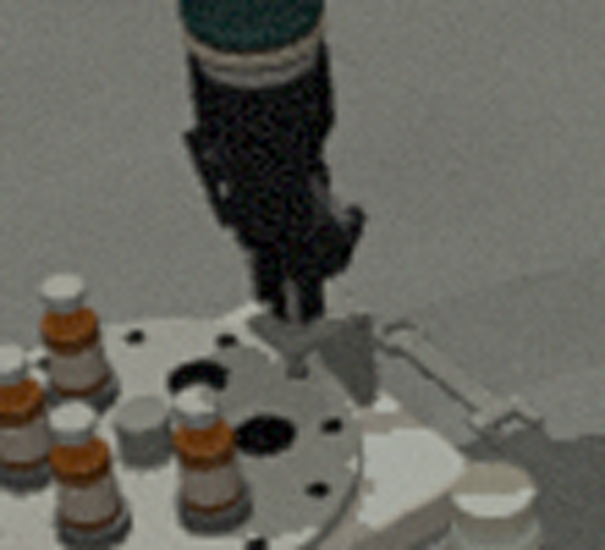

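The gripper sits at the bracket top at crop (290,310). The 25 mm opening suggests the fingertips are now on the nut (24 mm, wider over corners), because the earlier grip was too high and this one is too low. I'll aim for halfway between.

Request:
step_arm(commands=[{"fingers": -0.2,"dx": 0,"dy": -0.001,"dz": 0,"roll": 0},{"fingers": -0.2,"dx": 0,"dy": -0.001,"dz": 0,"roll": 0},{"fingers": -0.2,"dx": 0,"dy": -0.001,"dz": -0.005,"roll": 0},{"fingers": -0.2,"dx": 0,"dy": -0.001,"dz": -0.005,"roll": 0},{"fingers": -0.2,"dx": 0,"dy": -0.001,"dz": -0.005,"roll": 0}])

```text
time: 11.32
tool_pos: [0.5688, -0.2243, 0.0901]
tcp_rot: [3.142, 0.001, 0.001]
wrist_force: [0.4, 0.1, -0.5]
width: 0.598
grip_force: 0.0
```

Request:
step_arm(commands=[{"fingers": 1,"dx": 0,"dy": 0,"dz": 0,"roll": 0},{"fingers": 1,"dx": 0,"dy": 0,"dz": 0,"roll": 0},{"fingers": 1,"dx": 0,"dy": 0,"dz": 0,"roll": 0},{"fingers": 1,"dx": 0,"dy": 0,"dz": 0,"roll": 0}], squeeze=60)

```text
time: 11.82
tool_pos: [0.5686, -0.226, 0.0896]
tcp_rot: [3.139, -0.0, 0.0]
wrist_force: [-0.2, -5.0, -2.8]
width: 0.299
grip_force: 93.7
```

The opening is still ambiguous. The force on a small lift will tell handle from nut: about 7 N from the spring if it's the handle, a steep rise if it's the nut.

Request:
step_arm(commands=[{"fingers": 1,"dx": 0,"dy": 0,"dz": -0.001,"roll": 0},{"fingers": 1,"dx": 0,"dy": 0,"dz": -0.002,"roll": 0},{"fingers": 1,"dx": 0,"dy": 0,"dz": -0.003,"roll": 0},{"fingers": 1,"dx": 0,"dy": 0,"dz": -0.003,"roll": 0}])

```text
time: 12.32
tool_pos: [0.5686, -0.226, 0.0916]
tcp_rot: [3.14, -0.0, 0.0]
wrist_force: [2.5, -6.3, -7.3]
width: 0.297
grip_force: 95.0
```

The force is -7.3 N, which matches the spring, so I'm continuing upward.

Request:
step_arm(commands=[{"fingers": 1,"dx": 0,"dy": 0,"dz": -0.002,"roll": 0},{"fingers": 1,"dx": 0,"dy": 0,"dz": -0.004,"roll": 0},{"fingers": 1,"dx": 0,"dy": 0,"dz": -0.006,"roll": 0},{"fingers": 1,"dx": 0,"dy": 0,"dz": -0.006,"roll": 0}], squeeze=70)

```text
time: 12.82
tool_pos: [0.5685, -0.226, 0.0973]
tcp_rot: [3.14, -0.001, -0.0]
wrist_force: [4.4, -7.5, -7.7]
width: 0.298
grip_force: 103.7
```

```bash
python3 d.py .5685 -.2245 .112 0; python3 -c "
from h import *
grab('scene','i')
b=np.load('i_scene.npz')['p']; cv2.imwrite('pics/i.png',cv2.resize(b[120:180,150:220],(700,600),interpolation=cv2.INTER_CUBIC))"
```

```text
t 12.82 tcp [ 0.5685 -0.226   0.0973] heading -0.0 zaxis [-0.    -0.002 -1.   ] q [-0.42  0.23  1.85 -0.    1.06  1.15] w 0.298 F [ 4.4 -7.5 -7.7]
shift [-0.     -0.0014 -0.0147] roll -0.0
```

View pics/i.png

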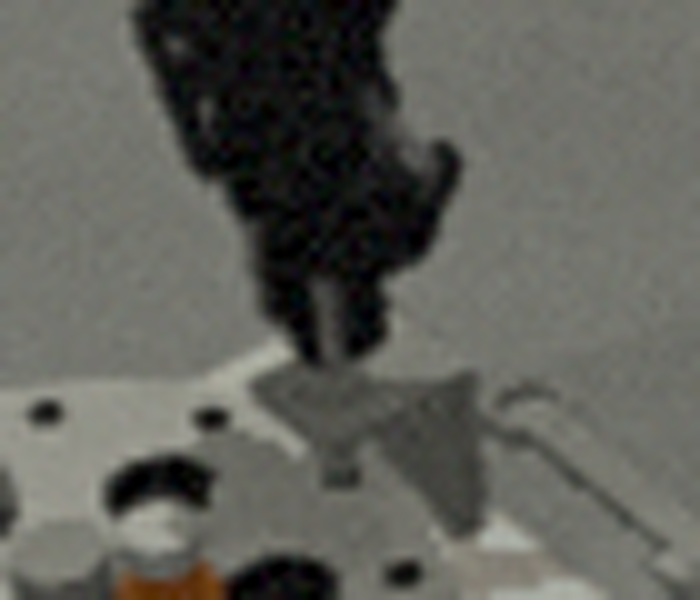

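It has risen 8 mm with a steady grip, and the force follows the spring. I'm lifting to near the stop.

Request:
step_arm(commands=[{"fingers": 1,"dx": 0,"dy": 0,"dz": -0.003,"roll": 0},{"fingers": 1,"dx": 0,"dy": 0,"dz": -0.006,"roll": 0},{"fingers": 1,"dx": 0,"dy": 0,"dz": -0.009,"roll": 0},{"fingers": 1,"dx": 0,"dy": 0,"dz": -0.012,"roll": 0},{"fingers": 1,"dx": 0,"dy": 0,"dz": -0.012,"roll": 0}], squeeze=70)

```text
time: 13.5
tool_pos: [0.5685, -0.2259, 0.1085]
tcp_rot: [3.14, -0.0, -0.0]
wrist_force: [5.2, -8.9, -12.2]
width: 0.29
grip_force: 104.5
```

```bash
python3 d.py .5685 -.2245 .112 0
```

```text
t 13.5 tcp [ 0.5685 -0.2259  0.1085] heading -0.0 zaxis [-0.    -0.002 -1.   ] q [-0.42  0.22  1.84 -0.    1.08  1.15] w 0.29 F [  5.2  -8.9 -12.2]
shift [ 0.     -0.0014 -0.0035] roll -0.0
```

Request:
step_arm(commands=[{"fingers": 1,"dx": 0,"dy": 0,"dz": -0.001,"roll": 0},{"fingers": 1,"dx": 0,"dy": 0,"dz": -0.002,"roll": 0},{"fingers": 1,"dx": 0,"dy": 0,"dz": -0.003,"roll": 0},{"fingers": 1,"dx": 0,"dy": 0,"dz": -0.003,"roll": 0}], squeeze=70)

```text
time: 14.0
tool_pos: [0.5685, -0.2259, 0.1112]
tcp_rot: [3.14, -0.0, -0.001]
wrist_force: [5.5, -7.9, -12.7]
width: 0.297
grip_force: 104.7
```

```bash
python3 d.py .5685 -.2245 .112 0; python3 - <<'E'
from h import *
b,d=grab('scene','j'); cv2.imwrite('pics/j.png',np.hstack([cv2.resize(b[120:180,150:220],(400,343),interpolation=cv2.INTER_CUBIC),cv2.resize(b[200:280,235:345],(400,343),interpolation=cv2.INTER_CUBIC)]))
s=read_state();print(s['grip_force'],s['wrist_force'].round(1))
E
```

```text
t 14.0 tcp [ 0.5685 -0.2259  0.1112] heading -0.0 zaxis [-0.    -0.002 -1.   ] q [-0.42  0.22  1.84 -0.    1.08  1.15] w 0.297 F [  5.5  -7.9 -12.7]
shift [ 0.     -0.0014 -0.0008] roll -0.0
104.67377364635468 [  5.3  -8.6 -12.4]
```

View pics/j.png

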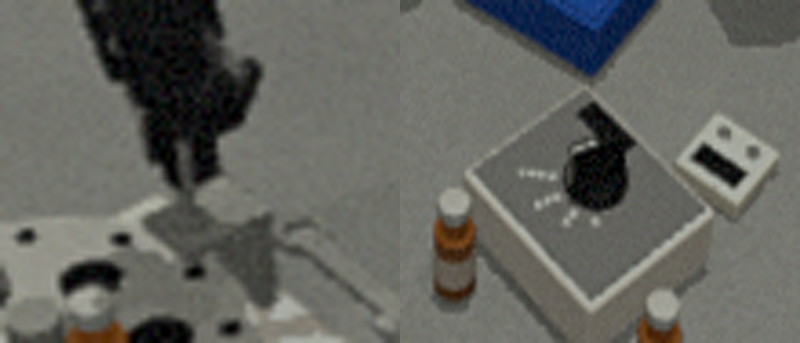

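The pin under the bracket is gone and the seat hole at crop (193,270) is open. The selector pointer still faces three dots, and 12.6 N means about 21 mm of lift. I'll hold for 0.75 s and check it stays steady.

Request:
step_arm(commands=[{"fingers": 1,"dx": 0,"dy": 0,"dz": 0,"roll": 0},{"fingers": 1,"dx": 0,"dy": 0,"dz": 0,"roll": 0},{"fingers": 1,"dx": 0,"dy": 0,"dz": 0,"roll": 0},{"fingers": 1,"dx": 0,"dy": 0,"dz": 0,"roll": 0},{"fingers": 1,"dx": 0,"dy": 0,"dz": 0,"roll": 0},{"fingers": 1,"dx": 0,"dy": 0,"dz": 0,"roll": 0}])

```text
time: 14.8
tool_pos: [0.5685, -0.226, 0.1111]
tcp_rot: [3.14, -0.001, -0.001]
wrist_force: [5.6, -8.2, -12.8]
width: 0.296
grip_force: 104.7
```

Steady, so I'm handing it in.

```bash
python3 -c "
from workcell import finish_job
print(finish_job())"
```

```text
the job is handed in; nothing more can be done
None
```

I turned the selector to three dots and let it go, then pulled the plunger up and handed the job in with the gripper still holding it about 21 mm up (12.8 N pull, steady); `finish_job()` returned no verdict.

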